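# Move the water strainer from the supply stub to the flushing stub

## Task

Take the clear-bowled water strainer off the white supply stand: squeeze its orange collet in, gently and without prying the strainer against the tube, and keep it pressed while you draw the strainer straight off the steel tube. Then push it fully home on the bare tube of the blue flushing stand and let go, so that the collet springs back out and locks it there with the bowl hanging down. Never tug or ram it hard on either tube, and leave the glassware and the test-tube rack where they are.

Things in the scene. Friction and masses are not known exactly. Their poses are not given: they have to be found in the camera images.
- strainer: Strainer, 0.18 to 0.29 kg: level white body 29 mm in diameter, clear bowl 34 mm in diameter hanging 68 mm below the bore axis, 16 mm behind the mouth. Two upright thumb plates, 24 mm wide: white at the rear (10 to 44 mm above the bore axis), orange on the collet (14 to 44 mm). Origin as strainer_mouth: z up, y along the bore out of the mouth, towards the stand when fitted
- strainer_grip (a point): Where to squeeze: midway between the outer faces of the two thumb plates, 28 mm above the bore axis; same axes. Each face lies 26 mm from here along y (52 mm overall; 47 mm with the collet pressed). The tube runs under the orange plate: keep fingertips at least 9 mm above the bore axis. A squeeze off centre pries the strainer against its tube: close slowly and give way to the force
- strainer_mouth (a point): Centre of the mouth of the strainer's blind round bore, 18 mm in diameter and 30 mm deep; same axes as the strainer. strainer_grip lies 16 mm behind it (-y) and 28 mm above
- collet_plate (a point): Point on the outer face of the orange collet plate, 28 mm above the bore axis; moves with the collet; same axes as the strainer
- collet (a joint): Travel of the orange collet into the strainer, m: 0 sprung out, 0.005 fully pressed. Spring 4 N at first, 11 N fully pressed; 20 to 30 N of grip is plenty. It moves two pawls that lock in the tube's groove: clear beyond 0.0035, before that the strainer cannot be pulled off by its body. Let go on a tube but not home, it stays about 0.003 in; at home it springs back to 0
- supply: White stand, red lever, fixed to the bench: block 56 x 40 mm, 152 mm high, base plate 100 x 80 mm. Its level steel tube, 120 mm above the bench, points to the stand's -y, 92 mm out from the block. It bears at most 25 N from the strainer. Origin under the block's centre, z up
- supply_tip (a point): Tip of the white stand's tube, on its axis. z up, y from the tip back to the stand. Tube 16 mm in diameter, round-nosed, locking groove 14 to 22 mm from the tip. The strainer starts home on it: mouth 30 mm along y from the tip. The bore is 1 mm loose all round, so the strainer hangs 1 mm low on a tube
- flush: Blue stand, yellow lever, fixed to the bench, otherwise as the white one and bearing at most 25 N too. Its tube is bare at the start, firmly screwed in, but to a depth that differs each time: 84 to 100 mm stand out of the block. Origin under the block's centre, z up
- flush_tip (a point): Nominal tip of the blue stand's tube, on its axis; same axes and kind of tube as supply_tip. The true tip lies up to 8 mm nearer to or farther from the stand along y and is not measured: find it by feel. Home is where it meets the bottom of the bore, with the mouth 22 to 38 mm along y from this point
- rack: Orange test-tube rack standing on the bench, 75 x 160 mm, 113 mm high with tubes; leave alone. Origin at the centre of its underside
- flask: Conical glass flask, 72 mm in diameter, 105 mm high; leave alone. Origin at the centre of its underside
- beaker: Glass beaker, 70 mm in diameter, 90 mm high; leave alone. Origin at the centre of its underside
Not all that is in view belongs to the job. Of the things like the strainer, leave any that is purple; of the rest the smaller one is meant.

How it is judged:
By the outcome, as a careful person would: the job done as asked, in the order asked, and still so for the second after the job is handed in, with the robot touching nothing.
It also fails if it takes over 61 s, if anything falls off the work surface, if the arm or the gripper's body presses on something with over 40 N, if the wrist force passes 120 N, or if a joint passes its speed limit or range.

## Robot

A 6-joint arm with a two-finger parallel gripper is mounted at the origin on the work surface. World frame = base frame: x ahead of the robot, y to its left, z up, the work surface at z = 0. Lengths are in m, angles in degrees, forces in N, time in s.
With the tool pointing down it reaches from about 0.35 to 0.875 m from the base axis. Payload 4.2 kg.
Tool frame: the origin (TCP) lies on the centre line of the jaws, within the pads' length; the fingertips stand 19 mm ahead of it and the grasp point (between the pads) is the TCP; x points along the fingers, y is the direction in which the jaws open and shut, and the axes are right-handed (so a half turn about x gives the same grasp; the last joint's range is limited). The gripper opens to 87 mm and grips with 3 to 60 N. Pads are 19 mm wide; open, the fingers measure 117 mm over their backs; the gripper's body (75 mm by 190 mm) begins 51 mm behind the grasp point.
Start: joints at [78.701, 22.042, 0.453, 0, -68.411, -14.817], TCP at [0.275, 0.561, 0.242] pointing down, gripper open.
Joint ranges: [-179.83, 179.83], [-69.29, 118.12], [-61.27, 80.66], [-181.25, 117.63], [-171.15, -9.14], [-177.46, 177.46]. Speed limits (degrees/s): [159.86, 159.86, 180, 180, 180, 180].

## Interface

Orientations are given as a 3x3 rotation matrix whose columns are the frame's x, y, z axes.
In Python, from station import r, viewer, job, spotter gives the robot as it stands.
- The arm moves only by the tool play_rows, never from a script. Its argument "commands" is a list of rows, each an object of numbers: "fingers": the gripper command: -1 is fully open, 1 is shut, values between are in proportion; "tx", "ty", "tz": the shift along the tool's x, y, z normalised to -1 to 1, where 1 is 750 mm; "ax", "ay", "az": the turn, a rotation vector about the tool's x, y, z normalised to -1 to 1, where 1 is pi rad. In form: [{"fingers": .., "tx": .., "ty": .., "tz": .., "ax": .., "ay": .., "az": ..}, ...]. A call has 1 to 5 rows; each row is the pose to reach, as a shift and turn from the pose commanded when the call began, along the tool's axes at that moment, turning the shorter way round; what a row does not reach only later rows make up. A row lasts 1/12 s, in which the tool goes at most 41.7 mm and 7.16 degrees, less where a joint would pass 70% of its speed; a pose out of reach is approached as far as the arm can. A call with a number of a shift or a turn outside -1 to 1 is refused whole. A call with a gripper value outside its range is refused whole. The fingers move at their own pace and stop on an object; the grip force is fixed at half the most. Time passes only in rows, so rows that repeat a pose let the fingers close. It gives the time, the measured TCP pose, the force and the opening at its end, in the units of the state.
- r.sense(): the state, without advancing time (a new reading comes with each control period).
- viewer.capture(name): name is "scene" or "top" or "wrist"; returns a dict with "image" (420x560x3 uint8, red, green, blue), "fx", "fy", "cx", "cy" (pixels), "R" (3x3) and "t" (3): a world point X has camera coordinates R X + t; the wrist camera has in their place "mount" (4x4, takes a point from camera to tool coordinates, whose origin is the TCP and whose axes are the tool frame's). Camera axes: x right, y down, z forward; pixel columns grow to the right and rows downward; lengths in m; the calibration is good to about 2 mm. A picture is of the moment at which its call begins: read the wrist's pose just before it. There is no depth.
- job.finish_job(): hands the job in, once; it reports no verdict.
Trained networks look in a picture, given as the dict that the camera call returned (one of the last four; its "shot" number tells which), for a name from the list of things; names that differ only in an ending like _2 or _b are one class to them, and where a whole thing is asked for, a point or a joint stands for the part that bears it (a point fixed in the world has none). Each returns a list of dicts, best first, with "score" (0 to 1); they miss things now and then, are a little off and sometimes report something else, mostly with a low value. They report only what shows in the picture. A call takes as long as a camera call. They do not tell look-alikes from the thing itself.
- spotter.find_in(name, picture): "uv" ([column, row] in pixels, amid what is visible of it).
- spotter.silhouettes(name, picture): "region" (420x560 bool, what is visible of it) and "uv" ([column, row] in pixels, amid what is visible of it).
The state is a dict: "time_s": time; "joints": joint angles; "joint_velocities": joint speeds; "effort": joint torques, N m; "tcp_pos": TCP position; "ee_rot": TCP orientation; "wrist_force": force on the tool from outside, world axes, zero at the start; "moment": the same for the moment, N m; "gripper_width": opening from 0.0 (shut) to 1.0 (fully open).
Only numpy, scipy, OpenCV 4.12 (cv2) and the standard library are available. Lean on these libraries where they do the work, as an engineer would, in place of code of your own. Each camera call takes 0.05 s, during which the arm holds its last target. There are 200 camera calls.

## Working session

There is one attempt and no reset: what is moved stays moved. The work goes in short steps, Python scripts to look and compute and a tool call to move; the robot and the scene stay as the last step left them, time stands still between calls to the robot, and variables do not carry over. Pictures are saved under pics/ and viewed, about 8 in all and at most 12, crops included, and the job is handed in when it is done.

Besides the shell and the picture viewer there is one more tool, called after "Emit:" by a JSON object that holds its "fn" and its "kwargs". play_rows: Moves the arm, as the interface text tells. Its arguments: {"type":"object","properties":{"commands":{"type":"array"}},"required":["commands"]}

```bash
mkdir -p pics; ls
python3 - <<'E'
from station import r,viewer,job,spotter
import cv2,numpy as np,pickle
s=r.sense();print({k:np.round(v,3).tolist() for k,v in s.items()})
ims=[]
D={}
for n in ["scene","top"]:
    p=viewer.capture(n);D[n]=p
    for nm in ["strainer","supply","flush","rack","flask","beaker","collet_plate"]:
        f=spotter.find_in(nm,p);print(n,nm,[(np.round(q["uv"]).tolist(),round(q["score"],2)) for q in f[:5]])
    cv2.imwrite(f"pics/{n}0.png",cv2.resize(p["image"][:,:,::-1],(800,600)))
    print(p["fx"],p["cx"],p["cy"],np.round(p["R"],3).tolist(),np.round(p["t"],3).tolist())
pickle.dump(D,open("d0.pkl","wb"))
E
```

```text
pics
{'time_s': 0.0, 'joints': [78.7, 22.09, 0.38, -0.032, -68.412, -14.817], 'joint_velocities': [0.058, 0.038, 0.071, 0.01, -0.011, -0.1], 'effort': [-0.0, -39.067, 18.741, 4.22, 0.011, -0.0], 'tcp_pos': [0.275, 0.561, 0.24], 'ee_rot': [[-0.001, -0.44, -0.898], [-0.002, -0.898, 0.44], [-1.0, 0.002, -0.0]], 'wrist_force': [-0.337, -0.585, 0.277], 'moment': [0.062, 0.041, -0.01], 'gripper_width': 0.998}
scene strainer [([297.0, 237.0], 0.87), ([283.0, 198.0], 0.82), ([282.0, 174.0], 0.82)]
scene supply [([280.0, 201.0], 0.69), ([320.0, 206.0], 0.62)]
scene flush [([318.0, 273.0], 0.6)]
scene rack [([109.0, 304.0], 0.76)]
scene flask [([375.0, 203.0], 0.76), ([316.0, 273.0], 0.63)]
scene beaker [([417.0, 220.0], 0.89)]
scene collet_plate [([292.0, 161.0], 0.68), ([292.0, 193.0], 0.4)]
439.67782477601673 271.79812285584205 212.47542002803021 [[0.485, 0.874, 0.02], [0.514, -0.267, -0.815], [-0.707, 0.406, -0.579]] [-0.249, -0.144, 1.432]
top strainer [([212.0, 290.0], 0.88), ([245.0, 237.0], 0.68), ([254.0, 205.0], 0.53)]
top supply [([207.0, 236.0], 0.7)]
top flush [([259.0, 162.0], 0.91)]
top rack [([418.0, 206.0], 0.74)]
top flask [([140.0, 234.0], 0.63)]
top beaker [([131.0, 177.0], 0.79)]
top collet_plate [([235.0, 235.0], 0.61), ([200.0, 289.0], 0.58), ([248.0, 210.0], 0.45)]
475.7566561382102 279.25387383580903 216.14722271056874 [[-0.003, -1.0, 0.005], [-0.985, 0.003, -0.17], [0.17, -0.006, -0.985]] [-0.011, 0.496, 1.221]
```

View pics/scene0.png

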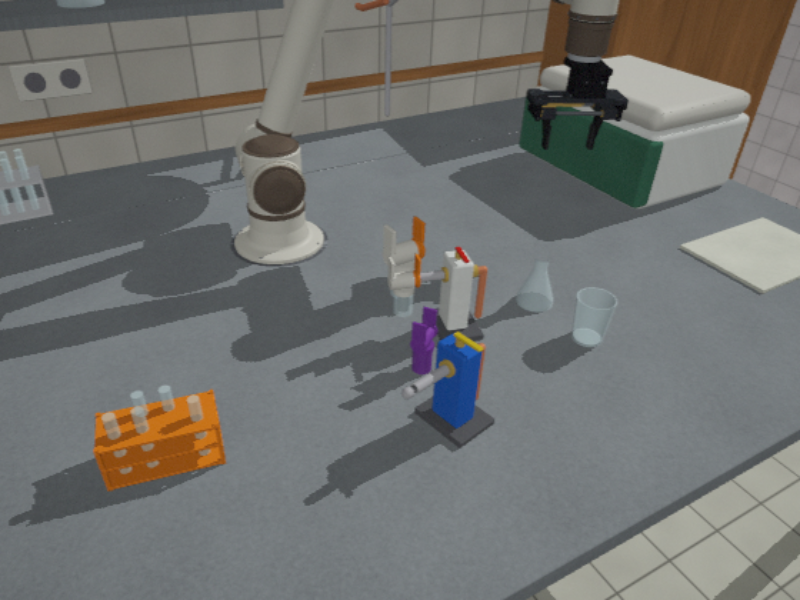

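View pics/top0.png

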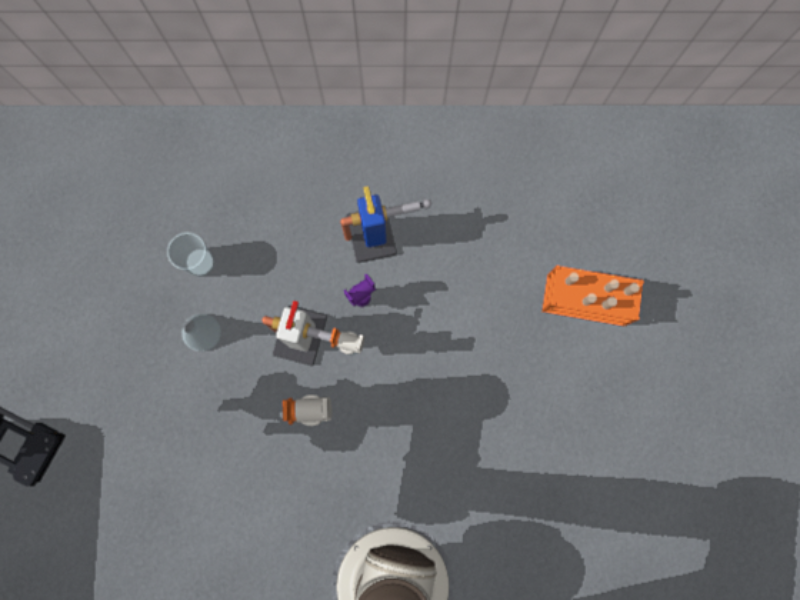

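The scene shows three strainer-like things (560x420 pixels):
- The large white and orange one, at scene (282,174) and top (212,290).
- The one on the white stand's tube, at scene (283,198) and top (245,237). It is smaller and sits on the supply tube, so it is the one meant.
- The purple one, at scene (297,237).

The blue tube's tip is near top (299,143). I'll work out coarse positions next, then confirm with a crop.

```bash
cat > h.py <<'E'
import numpy as np,cv2
def ray(p,uv,tcp=None):
    d=np.array([(uv[0]-p["cx"])/p["fx"],(uv[1]-p["cy"])/p["fy"],1.])
    if "mount" in p:
        M=np.array(p["mount"]);P,R=tcp
        return P+R@M[:3,3], R@M[:3,:3]@d
    R=np.array(p["R"]);t=np.array(p["t"]); return -R.T@t, R.T@d
def onz(p,uv,z,tcp=None):
    o,d=ray(p,uv,tcp); return o+d*(z-o[2])/d[2]
def tri(rays):
    A=0;b=0
    for o,d in rays:
        d=d/np.linalg.norm(d);Q=np.eye(3)-np.outer(d,d);A=A+Q;b=b+Q@o
    return np.linalg.solve(A,b)
def proj(p,X,tcp=None):
    X=np.atleast_2d(X)
    if "mount" in p:
        M=np.array(p["mount"]);P,R=tcp
        Rw=R@M[:3,:3];o=P+R@M[:3,3];c=(X-o)@Rw
    else: c=X@np.array(p["R"]).T+np.array(p["t"])
    return c[:,:2]/c[:,2:]*[p["fx"],p["fy"]]+[p["cx"],p["cy"]]
E
python3 - <<'E'
import pickle,numpy as np,cv2
from h import *
from station import viewer
D=pickle.load(open("d0.pkl","rb"));t=D["top"];s=D["scene"]
f=lambda uv,z:print(uv,np.round(onz(t,np.array(uv)*.7,z),3))
print("flush tip");f((428,204),.12);f((385,214),.12)
print("supply strainer plates (orange, white) z.14");f((336,339),.145);f((358,343),.145);print('root');f((312,335),.12)
print("big orange/white");f((289,410),.0);f((325,409),.2);print("purple");f((361,290),.05)
print("glass");f((200,262),0);f((202,334),0)
print("tri flush tip",tri([ray(t,np.array((428,204))*.7),ray(s,np.array((406,392))*.7)]))
print("tri big orange",tri([ray(t,np.array((289,410))*.7),ray(s,np.array((419,235))*.7)]))
w=viewer.capture("wrist");print(np.round(w["mount"],3).tolist(),w["fx"])
im=np.vstack([cv2.resize(t["image"][200:320,160:290,::-1],(520,480)) ])
im2=cv2.resize(s["image"][140:260,250:360,::-1],(440,480))
o=np.hstack([im,im2]);cv2.imwrite("pics/crop.png",cv2.resize(o,(800,400)))
E
```

```text
flush tip
(428, 204) [ 0.673 -0.065  0.12 ]
(385, 214) [0.654 0.012 0.12 ]
supply strainer plates (orange, white) z.14
(336, 339) [0.426 0.095 0.145]
(358, 343) [0.419 0.058 0.145]
root
(312, 335) [0.437 0.139 0.12 ]
big orange/white
(289, 410) [0.311 0.194 0.   ]
(325, 409) [0.308 0.106 0.2  ]
purple
(361, 290) [0.53  0.058 0.05 ]
glass
(200, 262) [0.596 0.374 0.   ]
(202, 334) [0.455 0.363 0.   ]
tri flush tip [ 0.67286954 -0.06429178  0.12035007]
tri big orange [0.309012   0.17637906 0.1230531 ]
[[-0.0, -0.29, 0.957, -0.144], [1.0, 0.0, 0.001, 0.0], [-0.0, 0.957, 0.29, -0.08], [0.0, 0.0, 0.0, 1.0]] 326.7373298533143
```

View pics/crop.png

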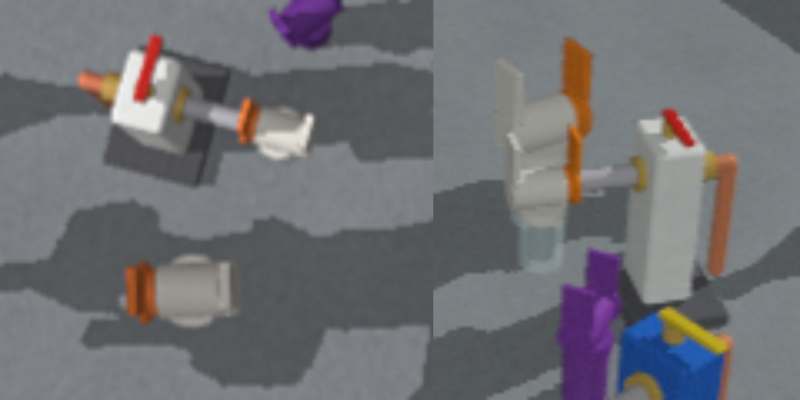

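The crop confirms it: the small white strainer sits on the white stand's tube, while the big one stands apart with the purple one behind. I'll move the wrist camera over the small one.

Emit:
{"fn": "play_rows", "kwargs": {"commands": [{"fingers": -1,"tx": -0.0213,"ty": 0.196,"tz": -0.182,"ax": 0,"ay": 0,"az": 0},{"fingers": -1,"tx": -0.0213,"ty": 0.196,"tz": -0.182,"ax": 0,"ay": 0,"az": 0},{"fingers": -1,"tx": -0.0213,"ty": 0.196,"tz": -0.182,"ax": 0,"ay": 0,"az": 0},{"fingers": -1,"tx": -0.0213,"ty": 0.196,"tz": -0.182,"ax": 0,"ay": 0,"az": 0},{"fingers": -1,"tx": -0.0213,"ty": 0.196,"tz": -0.182,"ax": 0,"ay": 0,"az": 0}]}}

```text
time_s: 1.27
tcp_pos: [0.3331, 0.3666, 0.2579]
ee_rot: [[0.0, -0.44, -0.898], [0.0, -0.898, 0.44], [-1.0, -0.0, -0.0]]
wrist_force: [0.9, 0.9, 0.5]
gripper_width: 1.003
```

Emit:
{"fn": "play_rows", "kwargs": {"commands": [{"fingers": -1,"tx": -0.0213,"ty": 0.196,"tz": -0.182,"ax": 0,"ay": 0,"az": 0},{"fingers": -1,"tx": -0.0213,"ty": 0.196,"tz": -0.182,"ax": 0,"ay": 0,"az": 0},{"fingers": -1,"tx": -0.0213,"ty": 0.196,"tz": -0.182,"ax": 0,"ay": 0,"az": 0},{"fingers": -1,"tx": -0.0213,"ty": 0.196,"tz": -0.182,"ax": 0,"ay": 0,"az": 0},{"fingers": -1,"tx": -0.0213,"ty": 0.196,"tz": -0.182,"ax": 0,"ay": 0,"az": 0}]}}

```text
time_s: 1.68
tcp_pos: [0.3908, 0.1746, 0.2742]
ee_rot: [[0.001, -0.44, -0.898], [0.001, -0.898, 0.44], [-1.0, -0.001, -0.001]]
wrist_force: [1.2, 0.5, -0.5]
gripper_width: 1.003
```

Emit:
{"fn": "play_rows", "kwargs": {"commands": [{"fingers": -1,"tx": -0.011,"ty": 0.098,"tz": -0.091,"ax": -0.0756,"ay": 0,"az": 0},{"fingers": -1,"tx": -0.011,"ty": 0.098,"tz": -0.091,"ax": -0.0756,"ay": 0,"az": 0},{"fingers": -1,"tx": -0.011,"ty": 0.098,"tz": -0.091,"ax": -0.0756,"ay": 0,"az": 0},{"fingers": -1,"tx": -0.011,"ty": 0.098,"tz": -0.091,"ax": -0.0756,"ay": 0,"az": 0},{"fingers": -1,"tx": -0.011,"ty": 0.098,"tz": -0.091,"ax": -0.0756,"ay": 0,"az": 0}]}}

```text
time_s: 2.1
tcp_pos: [0.4199, 0.0797, 0.282]
ee_rot: [[0.001, -0.22, -0.975], [0.001, -0.975, 0.22], [-1.0, -0.001, -0.001]]
wrist_force: [0.2, 0.2, -0.8]
gripper_width: 1.004
```

Run:
```python
from station import r,viewer,spotter
import cv2,numpy as np,pickle
s=r.sense();w=viewer.capture("wrist")
pickle.dump((s,w),open("w1.pkl","wb"))
for nm in ["strainer","supply","collet_plate"]:
    print(nm,[(np.round(q["uv"]).tolist(),round(q["score"],2)) for q in spotter.find_in(nm,w)[:4]])
cv2.imwrite("pics/w1.png",cv2.resize(w["image"][:,:,::-1],(800,600),interpolation=cv2.INTER_CUBIC))
```

```text
strainer [([279.0, 196.0], 0.75), ([245.0, 283.0], 0.62), ([278.0, 86.0], 0.6)]
supply [([184.0, 180.0], 0.82)]
collet_plate [([254.0, 198.0], 0.95), ([259.0, 102.0], 0.76), ([211.0, 334.0], 0.55), ([186.0, 183.0], 0.19)]
```

View pics/w1.png

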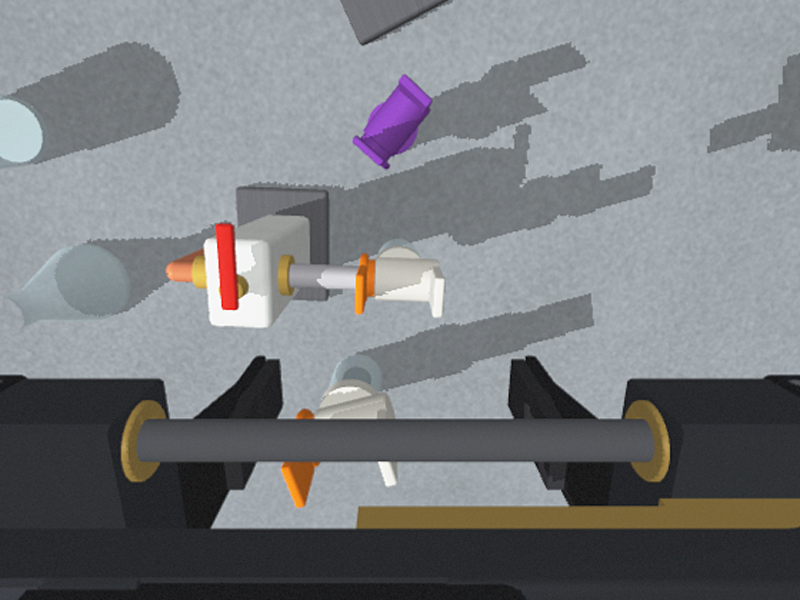

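The wrist view shows the strainer on the tube. The orange plate's outer top edge is at about x=356, rows 257-312, and the white plate's at about x=443, rows 262-316. The purple one is at (395,120), and the big one is below, between the fingers. I'll refine these edges numerically.

Run:
```python
import pickle,numpy as np,cv2
from h import *
s,w=pickle.load(open("w1.pkl","rb"));T=(np.array(s["tcp_pos"]),np.array(s["ee_rot"]));print(T[0])
im=w["image"];c=cv2.resize(im[165:230,185:320,::-1],None,fx=5.9,fy=5.9,interpolation=cv2.INTER_CUBIC)
for i in range(0,135,10): cv2.putText(c,str(185+i),(int(i*5.9),10),0,.35,(0,0,0),1);cv2.line(c,(int(i*5.9),12),(int(i*5.9),18),(0,0,0),1)
for i in range(5,65,10): cv2.putText(c,str(165+i),(0,int(i*5.9)+4),0,.35,(0,0,0),1)
cv2.imwrite("pics/w1c.png",c)
f=lambda n,uv,z:print(n,np.round(onz(w,np.array(uv)*.7,z,T),4))
f("or top edge",(356,257),.163);f("or top edge",(356,312),.163);f("wh",(443,262),.163);f("wh",(443,316),.163)
for i,(a,b) in enumerate([((206,240),(206,325)),((270,242),(270,326))]): f("blk",a,.152);f("blk",b,.152)
f("tube",(290,275),.12);f("tube",(350,278),.12)
```

```text
[0.41994858 0.07966373 0.28204154]
or top edge [0.4534 0.0943 0.163 ]
or top edge [0.4215 0.1024 0.163 ]
wh [0.4397 0.0465 0.163 ]
wh [0.4078 0.0527 0.163 ]
blk [0.4808 0.1793 0.152 ]
blk [0.4305 0.197  0.152 ]
blk [0.4714 0.1429 0.152 ]
blk [0.4212 0.1584 0.152 ]
tube [0.444  0.1459 0.12  ]
tube [0.4331 0.1071 0.12  ]
```

View pics/w1c.png

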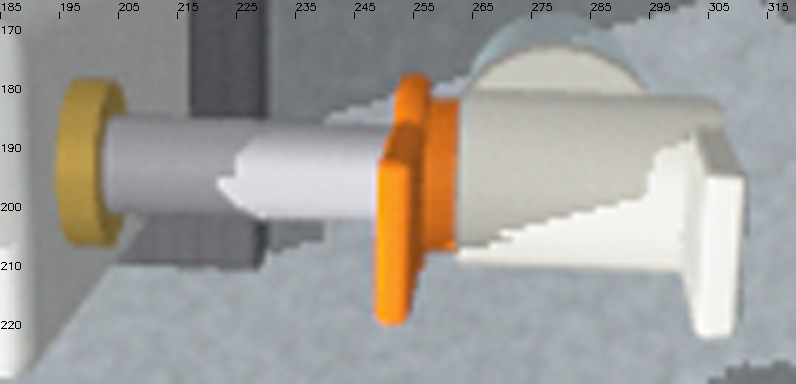

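Run:
```python
import pickle,numpy as np,cv2
from h import *
s,w=pickle.load(open("w1.pkl","rb"));T=(np.array(s["tcp_pos"]),np.array(s["ee_rot"]))
g=lambda x,y,z:onz(w,(185+x/5.9,165+y/5.9),z,T)
o1,o2=g(381,163,.163),g(377,321,.163);w1,w2=g(743,176,.163),g(733,337,.163)
t1,t2=g(110,163,.12),g(370,171,.12)
for n,v in zip("o1 o2 w1 w2 t1 t2".split(),(o1,o2,w1,w2,t1,t2)): print(n,v.round(4))
print("widths",np.linalg.norm(o1-o2),np.linalg.norm(w1-w2))
om,wm=(o1+o2)/2,(w1+w2)/2;d=om-wm
print("plate mids",om,wm,np.linalg.norm(d),np.degrees(np.arctan2(d[1],d[0])))
d=t1-t2;print("tube dir",np.degrees(np.arctan2(d[1],d[0])))
for e in (o1-o2,w1-w2): print("edge dir+90",np.degrees(np.arctan2(e[1],e[0]))+90)
mid=(om+wm)/2;u=np.array([np.cos(np.radians(74.5)),np.sin(np.radians(74.5)),0]);
print("mid",mid,"dist from tube axis",np.cross(mid-t2,u)[2])
```

```text
o1 [0.443  0.0966 0.163 ]
o2 [0.4207 0.1028 0.163 ]
w1 [0.4301 0.0477 0.163 ]
w2 [0.4071 0.0536 0.163 ]
t1 [0.4437 0.1453 0.12  ]
t2 [0.4331 0.1044 0.12  ]
widths 0.023204273005714794 0.02373362196721209
plate mids [0.43186232 0.09972534 0.163     ] [0.4186051  0.05061662 0.163     ] 0.05086668877553126 74.89275479313882
tube dir 75.4912563747337
edge dir+90 74.52487692204231
edge dir+90 75.58882381247896
mid [0.42523371 0.07517098 0.163     ] dist from tube axis 0.00019587877714363506
```

Emit:
{"fn": "play_rows", "kwargs": {"commands": [{"fingers": -1,"tx": 0,"ty": 0.0523,"tz": -0.248,"ax": 0,"ay": 0,"az": 0},{"fingers": -1,"tx": 0,"ty": 0.0523,"tz": -0.248,"ax": 0,"ay": 0,"az": 0},{"fingers": -1,"tx": 0,"ty": 0.0523,"tz": -0.248,"ax": 0,"ay": 0,"az": 0},{"fingers": -1,"tx": 0,"ty": 0.0523,"tz": -0.248,"ax": 0,"ay": 0,"az": 0},{"fingers": -1,"tx": 0,"ty": 0.0523,"tz": -0.248,"ax": 0,"ay": 0,"az": 0}]}}

```text
time_s: 2.72
tcp_pos: [0.596, 0.0023, 0.2805]
ee_rot: [[-0.0, -0.216, -0.976], [-0.001, -0.976, 0.216], [-1.0, 0.001, 0.0]]
wrist_force: [0.4, 0.7, -0.6]
gripper_width: 0.997
```

Emit:
{"fn": "play_rows", "kwargs": {"commands": [{"fingers": -1,"tx": 0,"ty": 0.0204,"tz": -0.096,"ax": -0.148,"ay": 0,"az": 0},{"fingers": -1,"tx": 0,"ty": 0.0204,"tz": -0.096,"ax": -0.148,"ay": 0,"az": 0},{"fingers": -1,"tx": 0,"ty": 0.0204,"tz": -0.096,"ax": -0.148,"ay": 0,"az": 0},{"fingers": -1,"tx": 0,"ty": 0.0204,"tz": -0.096,"ax": -0.148,"ay": 0,"az": 0},{"fingers": -1,"tx": 0,"ty": 0.0204,"tz": -0.096,"ax": -0.148,"ay": 0,"az": 0}]}}

```text
time_s: 3.13
tcp_pos: [0.6603, -0.0269, 0.2803]
ee_rot: [[-0.002, 0.247, -0.969], [-0.0, -0.969, -0.247], [-1.0, -0.0, 0.002]]
wrist_force: [0.7, -0.2, -0.1]
gripper_width: 1.002
```

Run:
```python
from station import r,viewer
import cv2,numpy as np,pickle
s=r.sense();w=viewer.capture("wrist")
pickle.dump((s,w),open("w2.pkl","wb"));print(s["tcp_pos"],s["ee_rot"])
from h import *
T=(np.array(s["tcp_pos"]),np.array(s["ee_rot"]))
print("tip uv",proj(w,[[.673,-.065,.12],[.654,.012,.12]],T))
cv2.imwrite("pics/w2.png",cv2.resize(w["image"][120:300,150:390,::-1],(800,600),interpolation=cv2.INTER_CUBIC))
```

```text
[ 0.66032304 -0.0269212   0.28028932] [[-2.06641945e-03  2.46805679e-01 -9.69062788e-01]
 [-3.01331061e-04 -9.69064966e-01 -2.46805591e-01]
 [-9.99997820e-01 -2.17995157e-04  2.07686492e-03]]
tip uv [[317.50350695 198.35386584]
 [234.72657967 197.72266211]]
```

View pics/w2.png

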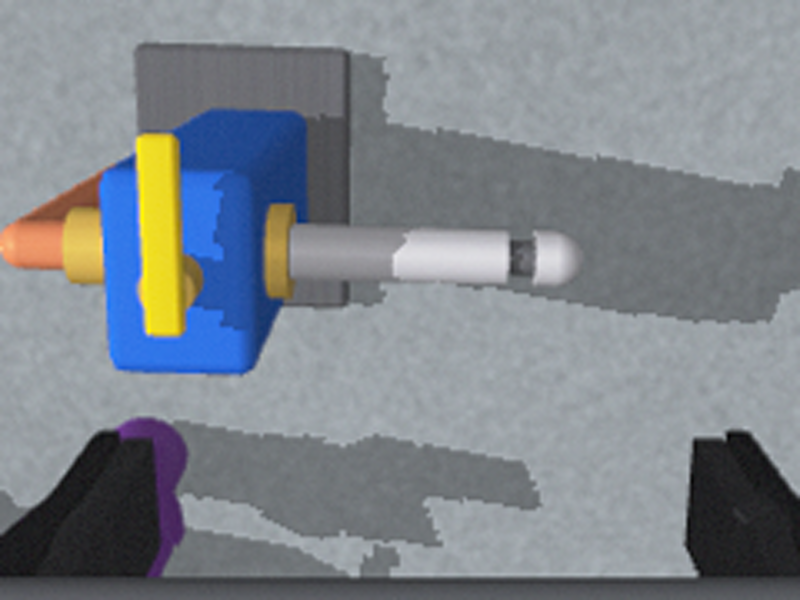

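The wrist view shows the bare blue tube. Its axis runs from crop (300,250) to (480,256) with the tip at (583,258), and the groove is visible. The purple one is at lower left.

Run:
```python
import pickle,numpy as np,cv2
from h import *
s,w=pickle.load(open("w2.pkl","rb"));T=(np.array(s["tcp_pos"]),np.array(s["ee_rot"]))
im=w["image"].astype(float)
# tube edges by column: tube grey/white vs ground: use low-texture edge, strongest gradients
g=cv2.GaussianBlur(cv2.cvtColor(w["image"],cv2.COLOR_RGB2GRAY),(3,3),0).astype(float)
C=[]
for u in range(270,318,2):
    if 300<u<311: continue
    col=np.gradient(g[178:216,u]);a=np.argmax(np.abs(col[5:18]))+183;b=np.argmax(np.abs(col[21:36]))+199
    C.append((u,a,b))
C=np.array(C);print(C.T)
m=(C[:,1]+C[:,2])/2
k=np.polyfit(C[:,0],m,1);print(k)
gg=lambda x,y:onz(w,(150+x/3.3333,120+y/3.3333),.12,T)
for nm,(a,b) in {"eye":((300,250.5),(480,256.5))}.items():
    A,B=gg(*a),gg(*b);d=A-B;print(nm,A,B,np.degrees(np.arctan2(d[1],d[0])))
A=onz(w,(240,np.polyval(k,240)),.12,T);B=onz(w,(324.9,np.polyval(k,324.9)),.12,T);d=A-B;print(A,"tip",B,np.degrees(np.arctan2(d[1],d[0])))
for q in ((105,175),(250,172),(113,370),(248,373)): print(onz(w,(150+q[0]/3.3333,120+q[1]/3.3333),.152,T).round(4))
```

```text
[[270 272 274 276 278 280 282 284 286 288 290 292 294 296 298 300 312 314
  316]
 [193 189 189 189 189 189 189 189 189 189 189 189 189 189 189 189 189 189
  190]
 [202 202 203 203 202 202 202 203 203 203 204 204 204 203 204 204 204 204
  204]]
[1.62296564e-02 1.91510759e+02]
eye [0.65772243 0.00765095 0.12      ] [ 0.6687685  -0.04281255  0.12      ] 102.34687400673869
[0.65747736 0.00759773 0.12      ] tip [ 0.6762363  -0.07142033  0.12      ] 103.35483123581028
[0.6731 0.0577 0.152 ]
[0.6829 0.0226 0.152 ]
[0.6221 0.0471 0.152 ]
[0.6301 0.0122 0.152 ]
```

Emit:
{"fn": "play_rows", "kwargs": {"commands": [{"fingers": -1,"tx": 0,"ty": -0.157,"tz": 0.2026,"ax": 0,"ay": 0,"az": 0},{"fingers": -1,"tx": 0,"ty": -0.157,"tz": 0.2026,"ax": 0,"ay": 0,"az": 0},{"fingers": -1,"tx": 0,"ty": -0.157,"tz": 0.2026,"ax": 0,"ay": 0,"az": 0},{"fingers": -1,"tx": 0,"ty": -0.157,"tz": 0.2026,"ax": 0,"ay": 0,"az": 0},{"fingers": -1,"tx": 0,"ty": -0.157,"tz": 0.2026,"ax": 0,"ay": 0,"az": 0}]}}

```text
time_s: 3.6
tcp_pos: [0.48, 0.0502, 0.2821]
ee_rot: [[-0.0, 0.244, -0.97], [0.001, -0.97, -0.244], [-1.0, -0.001, -0.0]]
wrist_force: [-0.5, 0.6, -0.6]
gripper_width: 1.001
```

Emit:
{"fn": "play_rows", "kwargs": {"commands": [{"fingers": -1,"tx": 0,"ty": -0.0523,"tz": 0.0675,"ax": 0.163,"ay": 0,"az": 0},{"fingers": -1,"tx": 0,"ty": -0.0523,"tz": 0.0675,"ax": 0.163,"ay": 0,"az": 0},{"fingers": -1,"tx": 0,"ty": -0.0523,"tz": 0.0675,"ax": 0.163,"ay": 0,"az": 0},{"fingers": -1,"tx": 0,"ty": -0.0523,"tz": 0.0675,"ax": 0.163,"ay": 0,"az": 0},{"fingers": -1,"tx": 0,"ty": -0.0523,"tz": 0.0675,"ax": 0.163,"ay": 0,"az": 0}]}}

```text
time_s: 4.02
tcp_pos: [0.4242, 0.0755, 0.2825]
ee_rot: [[0.002, -0.265, -0.964], [0.001, -0.964, 0.265], [-1.0, -0.001, -0.001]]
wrist_force: [-1.2, 0.1, -0.5]
gripper_width: 0.998
```

Emit:
{"fn": "play_rows", "kwargs": {"commands": [{"fingers": -1,"tx": 0,"ty": 0,"tz": 0,"ax": 0,"ay": 0,"az": 0},{"fingers": -0.8,"tx": 0,"ty": 0,"tz": 0,"ax": 0,"ay": 0,"az": 0},{"fingers": -0.6,"tx": 0,"ty": 0,"tz": 0,"ax": 0,"ay": 0,"az": 0}]}}

```text
time_s: 4.27
tcp_pos: [0.4251, 0.0747, 0.2817]
ee_rot: [[-0.0, -0.261, -0.965], [-0.0, -0.965, 0.261], [-1.0, 0.0, 0.0]]
wrist_force: [-0.1, 0.5, 0.6]
gripper_width: 0.921
```

Emit:
{"fn": "play_rows", "kwargs": {"commands": [{"fingers": -0.6,"tx": 0.05,"ty": 0,"tz": 0,"ax": 0,"ay": 0,"az": 0},{"fingers": -0.6,"tx": 0.1,"ty": 0,"tz": 0,"ax": 0,"ay": 0,"az": 0},{"fingers": -0.6,"tx": 0.14,"ty": -0.0007,"tz": 0,"ax": 0,"ay": 0,"az": 0},{"fingers": -0.6,"tx": 0.165,"ty": -0.0007,"tz": 0,"ax": 0,"ay": 0,"az": 0},{"fingers": -0.6,"tx": 0.1756,"ty": -0.0007,"tz": 0,"ax": 0,"ay": 0,"az": 0}]}}

```text
time_s: 4.68
tcp_pos: [0.4235, 0.0741, 0.1471]
ee_rot: [[-0.006, -0.262, -0.965], [-0.003, -0.965, 0.262], [-1.0, 0.005, 0.005]]
wrist_force: [-4.8, -0.8, 12.8]
gripper_width: 0.798
```

Emit:
{"fn": "play_rows", "kwargs": {"commands": [{"fingers": -0.4,"tx": 0,"ty": 0,"tz": 0,"ax": 0,"ay": 0,"az": 0},{"fingers": -0.3,"tx": 0,"ty": 0,"tz": 0,"ax": 0,"ay": 0,"az": 0},{"fingers": -0.27,"tx": 0,"ty": 0,"tz": 0,"ax": 0,"ay": 0,"az": 0},{"fingers": -0.27,"tx": 0,"ty": 0,"tz": 0,"ax": 0,"ay": 0,"az": 0}]}}

```text
time_s: 5.02
tcp_pos: [0.4259, 0.0755, 0.151]
ee_rot: [[0.002, -0.262, -0.965], [0.001, -0.965, 0.262], [-1.0, -0.002, -0.002]]
wrist_force: [-0.3, -0.1, -0.2]
gripper_width: 0.652
```

Run:
```python
from station import r,viewer
import cv2,numpy as np,pickle
s=r.sense();w=viewer.capture("wrist");c=viewer.capture("scene")
pickle.dump((s,w),open("w3.pkl","wb"));print(s["tcp_pos"],s["wrist_force"],s["moment"],s["gripper_width"])
a=cv2.resize(w["image"][200:400,150:410,::-1],(520,400),interpolation=cv2.INTER_CUBIC)
b=cv2.resize(c["image"][150:250,245:315,::-1],(280,400),interpolation=cv2.INTER_CUBIC)
cv2.imwrite("pics/w3.png",np.hstack([a,b]))
```

```text
[0.42594153 0.0755094  0.15104012] [-0.31478083 -0.06534115 -0.21476608] [-0.05167066  0.05707128 -0.00725707] 0.651597454220739
```

View pics/w3.png

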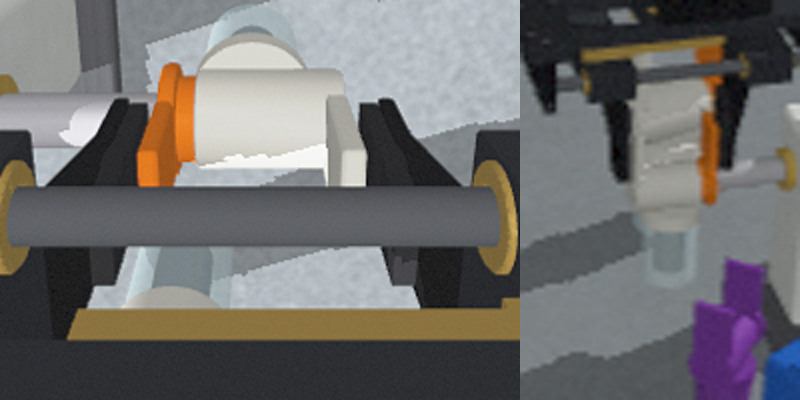

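The view shows the fingers straddling both plates with a small gap each side, above the bore. I'll close slowly.

Emit:
{"fn": "play_rows", "kwargs": {"commands": [{"fingers": -0.26,"tx": 0,"ty": 0,"tz": 0,"ax": 0,"ay": 0,"az": 0},{"fingers": -0.24,"tx": 0,"ty": 0,"tz": 0,"ax": 0,"ay": 0,"az": 0},{"fingers": -0.22,"tx": 0,"ty": 0,"tz": 0,"ax": 0,"ay": 0,"az": 0},{"fingers": -0.22,"tx": 0,"ty": 0,"tz": 0,"ax": 0,"ay": 0,"az": 0}]}}

```text
time_s: 5.45
tcp_pos: [0.4254, 0.0754, 0.1503]
ee_rot: [[0.001, -0.262, -0.965], [0.001, -0.965, 0.262], [-1.0, -0.001, -0.001]]
wrist_force: [0.4, 1.7, 1.1]
gripper_width: 0.611
```

Emit:
{"fn": "play_rows", "kwargs": {"commands": [{"fingers": -0.21,"tx": 0,"ty": 0,"tz": 0,"ax": 0,"ay": 0,"az": 0},{"fingers": -0.2,"tx": 0,"ty": 0,"tz": 0,"ax": 0,"ay": 0,"az": 0},{"fingers": -0.2,"tx": 0,"ty": 0,"tz": 0,"ax": 0,"ay": 0,"az": 0}]}}

```text
time_s: 5.7
tcp_pos: [0.4256, 0.0756, 0.1502]
ee_rot: [[0.001, -0.262, -0.965], [0.001, -0.965, 0.262], [-1.0, -0.001, -0.001]]
wrist_force: [0.2, 2.0, -0.1]
gripper_width: 0.6
```

Emit:
{"fn": "play_rows", "kwargs": {"commands": [{"fingers": -0.2,"tx": 0,"ty": -0.0006,"tz": 0,"ax": 0,"ay": 0,"az": 0},{"fingers": -0.19,"tx": 0,"ty": -0.0006,"tz": 0,"ax": 0,"ay": 0,"az": 0},{"fingers": -0.18,"tx": 0,"ty": -0.0006,"tz": 0,"ax": 0,"ay": 0,"az": 0},{"fingers": -0.18,"tx": 0,"ty": -0.0006,"tz": 0,"ax": 0,"ay": 0,"az": 0}]}}

```text
time_s: 6.03
tcp_pos: [0.4255, 0.0756, 0.1501]
ee_rot: [[0.0, -0.262, -0.965], [-0.0, -0.965, 0.262], [-1.0, -0.0, -0.0]]
wrist_force: [1.1, 0.7, 0.8]
gripper_width: 0.593
```

Emit:
{"fn": "play_rows", "kwargs": {"commands": [{"fingers": -0.17,"tx": 0,"ty": -0.0003,"tz": 0,"ax": 0,"ay": 0,"az": 0},{"fingers": -0.16,"tx": 0,"ty": -0.0003,"tz": 0,"ax": 0,"ay": 0,"az": 0},{"fingers": -0.16,"tx": 0,"ty": -0.0003,"tz": 0,"ax": 0,"ay": 0,"az": 0}]}}

```text
time_s: 6.28
tcp_pos: [0.4254, 0.0753, 0.1502]
ee_rot: [[-0.0, -0.262, -0.965], [-0.001, -0.965, 0.262], [-1.0, 0.001, -0.0]]
wrist_force: [1.8, -2.0, 1.7]
gripper_width: 0.587
```

```bash
python3 -c "
from station import r
s=r.sense();print(s['tcp_pos'],s['wrist_force'],s['moment'],s['gripper_width'])"
```

```text
[0.42535741 0.07534802 0.1501607 ] [ 1.79812351 -2.02154637  1.73291953] [-0.63550215 -0.46155601 -0.01364374] 0.5868589751887492
```

Emit:
{"fn": "play_rows", "kwargs": {"commands": [{"fingers": -0.15,"tx": 0,"ty": 0.0003,"tz": 0,"ax": 0,"ay": 0,"az": 0},{"fingers": -0.14,"tx": 0,"ty": 0.0003,"tz": 0,"ax": 0,"ay": 0,"az": 0},{"fingers": -0.14,"tx": 0,"ty": 0.0003,"tz": 0,"ax": 0,"ay": 0,"az": 0}]}}

```text
time_s: 6.53
tcp_pos: [0.4251, 0.0752, 0.1501]
ee_rot: [[-0.0, -0.262, -0.965], [-0.001, -0.965, 0.262], [-1.0, 0.001, 0.0]]
wrist_force: [0.9, -2.5, 3.0]
gripper_width: 0.576
```

Emit:
{"fn": "play_rows", "kwargs": {"commands": [{"fingers": -0.13,"tx": 0,"ty": 0,"tz": 0,"ax": 0,"ay": 0,"az": 0},{"fingers": -0.12,"tx": 0,"ty": 0,"tz": 0,"ax": 0,"ay": 0,"az": 0},{"fingers": -0.12,"tx": 0,"ty": 0,"tz": 0,"ax": 0,"ay": 0,"az": 0}]}}

```text
time_s: 6.78
tcp_pos: [0.425, 0.075, 0.1501]
ee_rot: [[-0.001, -0.262, -0.965], [-0.001, -0.965, 0.262], [-1.0, 0.001, 0.0]]
wrist_force: [0.3, -5.7, 4.0]
gripper_width: 0.563
```

Emit:
{"fn": "play_rows", "kwargs": {"commands": [{"fingers": -0.12,"tx": 0,"ty": 0.0007,"tz": 0,"ax": 0,"ay": 0,"az": 0},{"fingers": -0.12,"tx": 0,"ty": 0.0013,"tz": 0,"ax": 0,"ay": 0,"az": 0},{"fingers": -0.12,"tx": 0,"ty": 0.0013,"tz": 0,"ax": 0,"ay": 0,"az": 0}]}}

```text
time_s: 7.03
tcp_pos: [0.425, 0.0748, 0.1501]
ee_rot: [[0.0, -0.262, -0.965], [0.001, -0.965, 0.262], [-1.0, -0.001, 0.0]]
wrist_force: [-0.1, -2.6, 3.5]
gripper_width: 0.564
```

```bash
python3 -c "
from station import r
s=r.sense();print(s['tcp_pos'],s['wrist_force'],s['moment'],s['gripper_width'])"
```

```text
[0.42497016 0.07482783 0.15008794] [-0.12870033 -2.55887559  3.479096  ] [-0.68125479  0.02404168 -0.00984902] 0.5640965271994661
```

Emit:
{"fn": "play_rows", "kwargs": {"commands": [{"fingers": -0.11,"tx": -0.0005,"ty": 0.001,"tz": 0,"ax": 0,"ay": 0,"az": 0},{"fingers": -0.1,"tx": -0.001,"ty": 0.0016,"tz": 0,"ax": 0,"ay": 0,"az": 0},{"fingers": -0.1,"tx": -0.001,"ty": 0.0016,"tz": 0,"ax": 0,"ay": 0,"az": 0}]}}

```text
time_s: 7.28
tcp_pos: [0.4245, 0.0738, 0.1503]
ee_rot: [[-0.0, -0.263, -0.965], [0.001, -0.965, 0.263], [-1.0, -0.001, 0.001]]
wrist_force: [0.4, 1.7, -2.1]
gripper_width: 0.553
```

Emit:
{"fn": "play_rows", "kwargs": {"commands": [{"fingers": -0.09,"tx": 0,"ty": 0.0004,"tz": 0,"ax": 0,"ay": 0,"az": 0},{"fingers": -0.08,"tx": 0,"ty": 0.0008,"tz": 0,"ax": 0,"ay": 0,"az": 0},{"fingers": -0.08,"tx": 0,"ty": 0.0008,"tz": 0,"ax": 0,"ay": 0,"az": 0}]}}

```text
time_s: 7.53
tcp_pos: [0.4241, 0.0728, 0.1503]
ee_rot: [[-0.001, -0.263, -0.965], [-0.0, -0.965, 0.263], [-1.0, 0.001, 0.001]]
wrist_force: [0.1, -0.2, -2.7]
gripper_width: 0.543
```

Emit:
{"fn": "play_rows", "kwargs": {"commands": [{"fingers": -0.06,"tx": 0,"ty": 0.0003,"tz": 0,"ax": 0,"ay": 0,"az": 0},{"fingers": -0.03,"tx": 0,"ty": 0.0003,"tz": 0,"ax": 0,"ay": 0,"az": 0},{"fingers": 0,"tx": 0,"ty": 0.0003,"tz": 0,"ax": 0,"ay": 0,"az": 0},{"fingers": 0,"tx": 0,"ty": 0.0003,"tz": 0,"ax": 0,"ay": 0,"az": 0}]}}

```text
time_s: 7.87
tcp_pos: [0.4242, 0.0725, 0.1506]
ee_rot: [[-0.001, -0.263, -0.965], [-0.0, -0.965, 0.263], [-1.0, 0.0, 0.001]]
wrist_force: [-0.8, -0.6, -3.7]
gripper_width: 0.531
```

```bash
python3 -c "
from station import r
s=r.sense();print(s['tcp_pos'],s['wrist_force'],s['moment'],s['gripper_width'])"
```

```text
[0.42415538 0.07252868 0.15059918] [-0.79016189 -0.64421054 -3.73282184] [-0.04775079  0.00943973 -0.00632196] 0.5309090647661119
```

The collet is fully pressed (46 mm) and the strainer is floating at its own weight. I'll draw it off slowly.

Emit:
{"fn": "play_rows", "kwargs": {"commands": [{"fingers": 0,"tx": 0.0002,"ty": 0.0027,"tz": 0,"ax": 0,"ay": 0,"az": 0},{"fingers": 0,"tx": 0.0002,"ty": 0.0053,"tz": 0,"ax": 0,"ay": 0,"az": 0},{"fingers": 0,"tx": 0.0002,"ty": 0.008,"tz": 0,"ax": 0,"ay": 0,"az": 0}]}}

```text
time_s: 8.12
tcp_pos: [0.4227, 0.0666, 0.1506]
ee_rot: [[-0.0, -0.262, -0.965], [-0.0, -0.965, 0.262], [-1.0, 0.0, 0.0]]
wrist_force: [0.9, 0.9, -3.1]
gripper_width: 0.53
```

```bash
python3 -c "
from station import r
s=r.sense();print(s['tcp_pos'],s['wrist_force'],s['moment'],s['gripper_width'])"
```

```text
[0.42271648 0.06664795 0.1505859 ] [ 0.86482906  0.86659839 -3.14173251] [-0.00301334  0.02999955  0.03369147] 0.5303162550618337
```

Emit:
{"fn": "play_rows", "kwargs": {"commands": [{"fingers": 0,"tx": 0,"ty": 0.008,"tz": 0,"ax": 0,"ay": 0,"az": 0},{"fingers": 0,"tx": 0,"ty": 0.016,"tz": 0,"ax": 0,"ay": 0,"az": 0},{"fingers": 0,"tx": 0,"ty": 0.024,"tz": 0,"ax": 0,"ay": 0,"az": 0},{"fingers": 0,"tx": 0,"ty": 0.034,"tz": 0,"ax": 0,"ay": 0,"az": 0},{"fingers": 0,"tx": 0,"ty": 0.046,"tz": 0,"ax": 0,"ay": 0,"az": 0}]}}

```text
time_s: 8.53
tcp_pos: [0.4137, 0.0329, 0.1507]
ee_rot: [[0.0, -0.262, -0.965], [0.0, -0.965, 0.262], [-1.0, -0.0, -0.0]]
wrist_force: [1.0, 0.6, -2.5]
gripper_width: 0.535
```

```bash
python3 -c "
from station import r
s=r.sense();print(s['tcp_pos'],s['wrist_force'],s['moment'],s['gripper_width'])"
```

```text
[0.41366608 0.0328854  0.1506907 ] [ 1.01701407  0.64334807 -2.51176106] [-0.06217486  0.0220133   0.01991704] 0.5346608385993157
```

It came off with about 1 N, and its weight is 2.5 N. Next I'll lift and carry it to in front of the blue tube.

Emit:
{"fn": "play_rows", "kwargs": {"commands": [{"fingers": 0,"tx": -0.03,"ty": 0.01,"tz": 0,"ax": 0,"ay": 0,"az": 0},{"fingers": 0,"tx": -0.07,"ty": 0.0094,"tz": 0,"ax": 0,"ay": 0,"az": 0},{"fingers": 0,"tx": -0.11,"ty": 0.0094,"tz": 0,"ax": 0,"ay": 0,"az": 0},{"fingers": 0,"tx": -0.12,"ty": 0.0094,"tz": -0.03,"ax": 0,"ay": 0,"az": 0},{"fingers": 0,"tx": -0.12,"ty": 0.0188,"tz": -0.07,"ax": 0,"ay": 0,"az": 0}]}}

```text
time_s: 8.95
tcp_pos: [0.4619, 0.0064, 0.2445]
ee_rot: [[0.008, -0.26, -0.966], [0.003, -0.966, 0.26], [-1.0, -0.005, -0.007]]
wrist_force: [0.1, 1.1, -2.8]
gripper_width: 0.533
```

Emit:
{"fn": "play_rows", "kwargs": {"commands": [{"fingers": 0,"tx": 0,"ty": 0.0094,"tz": -0.04,"ax": 0,"ay": 0,"az": 0},{"fingers": 0,"tx": 0,"ty": 0.0188,"tz": -0.08,"ax": 0,"ay": 0,"az": 0},{"fingers": 0,"tx": 0,"ty": 0.0282,"tz": -0.12,"ax": 0,"ay": 0,"az": 0},{"fingers": 0,"tx": 0,"ty": 0.0376,"tz": -0.16,"ax": 0,"ay": 0,"az": 0},{"fingers": 0,"tx": 0,"ty": 0.047,"tz": -0.2,"ax": 0,"ay": 0,"az": 0}]}}

```text
time_s: 9.37
tcp_pos: [0.597, -0.0689, 0.2401]
ee_rot: [[-0.001, -0.263, -0.965], [0.0, -0.965, 0.263], [-1.0, 0.0, 0.001]]
wrist_force: [0.7, 0.2, -3.1]
gripper_width: 0.53
```

Emit:
{"fn": "play_rows", "kwargs": {"commands": [{"fingers": 0,"tx": 0,"ty": 0.0094,"tz": -0.04,"ax": -0.031,"ay": 0,"az": 0},{"fingers": 0,"tx": 0,"ty": 0.0188,"tz": -0.075,"ax": -0.062,"ay": 0,"az": 0},{"fingers": 0,"tx": 0,"ty": 0.0282,"tz": -0.105,"ax": -0.093,"ay": 0,"az": 0},{"fingers": 0,"tx": 0,"ty": 0.0282,"tz": -0.125,"ax": -0.124,"ay": 0,"az": 0},{"fingers": 0,"tx": 0,"ty": 0.0282,"tz": -0.1307,"ax": -0.1556,"ay": 0,"az": 0}]}}

```text
time_s: 9.78
tcp_pos: [0.6868, -0.1155, 0.2387]
ee_rot: [[-0.001, 0.224, -0.975], [-0.0, -0.975, -0.224], [-1.0, -0.0, 0.001]]
wrist_force: [-0.6, 0.1, -2.9]
gripper_width: 0.536
```

Run:
```python
from station import r,viewer
import cv2,numpy as np,pickle
c=viewer.capture("scene")
c=viewer.capture("scene")
s=r.sense();w=viewer.capture("wrist")
pickle.dump((s,w,c),open("w4.pkl","wb"));print(s["tcp_pos"],np.round(s["ee_rot"],3).tolist(),s["wrist_force"],s["moment"],s["gripper_width"])
a=cv2.resize(w["image"][120:420,80:480,::-1],(520,390),interpolation=cv2.INTER_CUBIC)
b=cv2.resize(c["image"][170:315,230:350,::-1],(323,390),interpolation=cv2.INTER_CUBIC)
cv2.imwrite("pics/w4.png",cv2.resize(np.hstack([a,b]),(800,370)))
```

```text
[ 0.68542346 -0.11450893  0.23887566] [[-0.002, 0.22, -0.975], [0.0, -0.976, -0.22], [-1.0, -0.001, 0.002]] [-0.16448241  0.10490084 -3.53512824] [-0.06350415  0.04493477  0.026727  ] 0.5333313502513023
```

View pics/w4.png

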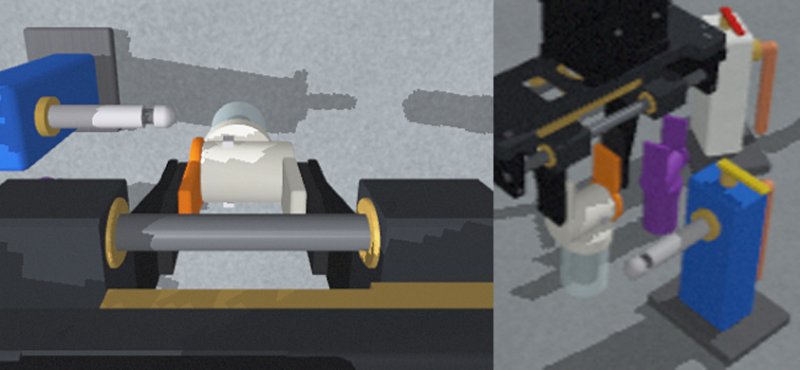

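The picture shows the strainer held level between the pads, bowl down, with the blue tube ahead at left (wrist crop (50..175,115)). I'll re-measure the tube axis from this view, then descend.

Run:
```python
import pickle,numpy as np,cv2
from h import *
s,w,c=pickle.load(open("w4.pkl","rb"));T=(np.array(s["tcp_pos"]),np.array(s["ee_rot"]))
def axis(w,T,us,lo,hi,mid):
    g=cv2.GaussianBlur(cv2.cvtColor(w["image"],cv2.COLOR_RGB2LAB),(3,3),0).astype(float)[:,:,0]
    P=[]
    for u in us:
        d=np.abs(np.gradient(g[:,u]));
        def pk(a,b):
            i=a+np.argmax(d[a:b]);y0,y1,y2=d[i-1:i+2];q=y0-2*y1+y2
            return i+(0.5*(y0-y2)/q if q else 0)
        P.append((u,(pk(lo,mid)+pk(mid,hi))/2,pk(mid,hi)-pk(lo,mid)))
    P=np.array(P);print(P[:,2].round(1))
    P=P[np.abs(P[:,2]-np.median(P[:,2]))<1.2]
    X=np.array([onz(w,p[:2],.12,T) for p in P]);m=X.mean(0);v=np.linalg.svd(X-m)[2][0];v*=np.sign(v[1])
    print("mean",m.round(4),"angle",np.degrees(np.arctan2(v[1],v[0])).round(2))
    e=np.array([-.2215,.975]);q=m[:2]-[.6757,-.0715];print("lateral vs assumed axis",q[0]*e[1]-q[1]*e[0])
uv=proj(w,[[.6757,-.0715,.12],[.6588,.003,.12]],T);print(uv)
v0=int(uv[:,1].mean().round())
axis(w,T,range(int(uv[1,0])+4,int(uv[0,0])-26,2),v0-15,v0+16,v0)
s2,w2=pickle.load(open("w2.pkl","rb"));T2=(np.array(s2["tcp_pos"]),np.array(s2["ee_rot"]))
axis(w2,T2,range(242,300,2),182,212,197)
print(np.linalg.norm(0))
```

```text
[[223.20267307 213.83669979]
 [132.26477063 213.90057853]]
[24.2 22.5 21.7 21.8 22.  22.  22.  22.  22.  21.9 17.1 17.6 17.2 17.5
 17.6 17.9 17.9 17.9 17.9 18.  18.1 17.3 17.1 16.8 17.1 17.1 16.9 16.6
 16.2 16.6 15.4]
mean [ 0.6662 -0.0296  0.12  ] angle 102.2
lateral vs assumed axis -1.05793543072729e-05
[25.3 21.1 15.4 20.6 18.  25.3 23.4 22.5 22.7 23.2 22.5 22.2 16.2  7.2
  8.9 13.3 13.8 14.1 13.9 13.6 13.7 13.7 13.8 14.6 14.5 14.7 14.6 14.3
 14.4]
mean [ 0.6672 -0.0325  0.12  ] angle 102.39
lateral vs assumed axis 0.0003467541173638126
0.0
```

Emit:
{"fn": "play_rows", "kwargs": {"commands": [{"fingers": 0,"tx": 0.03,"ty": 0,"tz": 0,"ax": 0,"ay": 0,"az": 0},{"fingers": 0,"tx": 0.06,"ty": 0,"tz": 0,"ax": 0,"ay": 0,"az": 0},{"fingers": 0,"tx": 0.09,"ty": 0,"tz": 0,"ax": 0,"ay": 0,"az": 0},{"fingers": 0,"tx": 0.11,"ty": 0,"tz": 0,"ax": 0,"ay": 0,"az": 0},{"fingers": 0,"tx": 0.117,"ty": 0,"tz": 0,"ax": 0,"ay": 0,"az": 0}]}}

```text
time_s: 10.35
tcp_pos: [0.6827, -0.113, 0.1497]
ee_rot: [[-0.007, 0.219, -0.976], [0.001, -0.976, -0.219], [-1.0, -0.002, 0.006]]
wrist_force: [-0.6, 0.5, -3.8]
gripper_width: 0.533
```

Emit:
{"fn": "play_rows", "kwargs": {"commands": [{"fingers": 0,"tx": 0,"ty": -0.008,"tz": 0,"ax": 0,"ay": 0,"az": 0},{"fingers": 0,"tx": 0,"ty": -0.016,"tz": 0,"ax": 0,"ay": 0,"az": 0},{"fingers": 0,"tx": 0,"ty": -0.02,"tz": 0,"ax": 0,"ay": 0,"az": 0},{"fingers": 0,"tx": 0,"ty": -0.022,"tz": 0,"ax": 0,"ay": 0,"az": 0},{"fingers": 0,"tx": 0,"ty": -0.022,"tz": 0,"ax": 0,"ay": 0,"az": 0}]}}

```text
time_s: 10.77
tcp_pos: [0.6822, -0.0964, 0.1545]
ee_rot: [[0.002, 0.222, -0.975], [0.0, -0.975, -0.222], [-1.0, 0.0, -0.002]]
wrist_force: [0.6, 0.1, -1.7]
gripper_width: 0.532
```

```bash
cat > st.py <<'E'
from station import r
import numpy as np
s=r.sense();p=np.array(s['tcp_pos']);e=np.array([-.2215,.975]);q=p[:2]-[.6757,-.0715];f=np.array(s['wrist_force'])
print("along-tip mm",q@e*1e3,"lat",(q[0]*e[1]-q[1]*e[0])*1e3,"z",p[2],"F e,lat,z",f[:2]@e,f[0]*e[1]-f[1]*e[0],f[2],"M",np.round(s['moment'],3),"w",s['gripper_width'],"t",s['time_s'])
E
python3 st.py
```

```text
along-tip mm -25.72739380739502 lat 0.8276424113710622 z 0.1544613057572378 F e,lat,z -0.07926653735537278 0.5837772480747707 -1.6843268006988141 M [-0.119  0.021 -0.012] w 0.5316899423012333 t 10.7667
```

Emit:
{"fn": "play_rows", "kwargs": {"commands": [{"fingers": 0,"tx": 0,"ty": 0,"tz": 0,"ax": 0,"ay": 0,"az": 0},{"fingers": 0,"tx": 0,"ty": 0,"tz": 0,"ax": 0,"ay": 0,"az": 0},{"fingers": 0,"tx": 0,"ty": 0,"tz": 0,"ax": 0,"ay": 0,"az": 0}]}}

```text
time_s: 11.02
tcp_pos: [0.6818, -0.0973, 0.1531]
ee_rot: [[0.0, 0.221, -0.975], [-0.0, -0.975, -0.221], [-1.0, 0.0, -0.0]]
wrist_force: [0.1, -0.2, -2.2]
gripper_width: 0.531
```

```bash
python3 st.py
```

```text
along-tip mm -26.53721775418835 lat 0.23486461590567845 z 0.15313017989519243 F e,lat,z -0.21049327313629276 0.05107888707132173 -2.1675164803081763 M [-0.08  -0.061 -0.037] w 0.5312480296152229 t 11.0167
```

Emit:
{"fn": "play_rows", "kwargs": {"commands": [{"fingers": 0,"tx": 0.0016,"ty": 0,"tz": 0.0002,"ax": 0,"ay": 0,"az": 0},{"fingers": 0,"tx": 0.0016,"ty": 0,"tz": 0.0002,"ax": 0,"ay": 0,"az": 0},{"fingers": 0,"tx": 0.0016,"ty": 0,"tz": 0.0002,"ax": 0,"ay": 0,"az": 0},{"fingers": 0,"tx": 0.0016,"ty": 0,"tz": 0.0002,"ax": 0,"ay": 0,"az": 0}]}}

```text
time_s: 11.35
tcp_pos: [0.6816, -0.0973, 0.1516]
ee_rot: [[-0.0, 0.221, -0.975], [-0.0, -0.975, -0.221], [-1.0, -0.0, 0.0]]
wrist_force: [0.4, 0.2, -2.5]
gripper_width: 0.533
```

```bash
python3 st.py
```

```text
along-tip mm -26.444182912968937 lat -0.009030360720310542 z 0.15155495814962588 F e,lat,z 0.15691849219870274 0.4373831554299151 -2.5281849444915117 M [-0.045  0.016  0.056] w 0.5334278096772939 t 11.35
```

Emit:
{"fn": "play_rows", "kwargs": {"commands": [{"fingers": 0,"tx": 0.0004,"ty": -0.004,"tz": 0,"ax": 0,"ay": 0,"az": 0},{"fingers": 0,"tx": 0.0004,"ty": -0.008,"tz": 0,"ax": 0,"ay": 0,"az": 0},{"fingers": 0,"tx": 0.0004,"ty": -0.012,"tz": 0,"ax": 0,"ay": 0,"az": 0},{"fingers": 0,"tx": 0.0004,"ty": -0.015,"tz": 0,"ax": 0,"ay": 0,"az": 0},{"fingers": 0,"tx": 0.0004,"ty": -0.018,"tz": 0,"ax": 0,"ay": 0,"az": 0}]}}

```text
time_s: 11.77
tcp_pos: [0.6785, -0.0836, 0.1515]
ee_rot: [[0.0, 0.222, -0.975], [-0.0, -0.975, -0.222], [-1.0, 0.0, -0.0]]
wrist_force: [0.4, -0.3, -2.7]
gripper_width: 0.531
```

```bash
python3 st.py
```

```text
along-tip mm -12.424362043714046 lat 0.07872495609939807 z 0.15148730322059617 F e,lat,z -0.34063225159449445 0.3451933297046316 -2.729164132565258 M [-0.042 -0.029  0.006] w 0.5309534987318806 t 11.7667
```

Emit:
{"fn": "play_rows", "kwargs": {"commands": [{"fingers": 0,"tx": 0,"ty": -0.004,"tz": 0,"ax": 0,"ay": 0,"az": 0},{"fingers": 0,"tx": 0,"ty": -0.008,"tz": 0,"ax": 0,"ay": 0,"az": 0},{"fingers": 0,"tx": 0,"ty": -0.012,"tz": 0,"ax": 0,"ay": 0,"az": 0},{"fingers": 0,"tx": 0,"ty": -0.016,"tz": 0,"ax": 0,"ay": 0,"az": 0}]}}

```text
time_s: 12.1
tcp_pos: [0.6759, -0.072, 0.1514]
ee_rot: [[0.0, 0.222, -0.975], [-0.0, -0.975, -0.222], [-1.0, 0.0, -0.0]]
wrist_force: [-0.2, 0.3, -3.8]
gripper_width: 0.532
```

```bash
python3 st.py
```

```text
along-tip mm -0.5288589113485583 lat 0.03469204140186344 z 0.15142476371407357 F e,lat,z 0.30807541192782917 -0.14860641588584886 -3.8263454872739384 M [-0.039 -0.059 -0.01 ] w 0.5321128674299104 t 12.1
```

Emit:
{"fn": "play_rows", "kwargs": {"commands": [{"fingers": 0,"tx": 0.0004,"ty": -0.003,"tz": 0,"ax": 0,"ay": 0,"az": 0},{"fingers": 0,"tx": 0.0004,"ty": -0.006,"tz": 0,"ax": 0,"ay": 0,"az": 0},{"fingers": 0,"tx": 0.0004,"ty": -0.009,"tz": 0,"ax": 0,"ay": 0,"az": 0},{"fingers": 0,"tx": 0.0004,"ty": -0.009,"tz": 0,"ax": 0,"ay": 0,"az": 0}]}}

```text
time_s: 12.43
tcp_pos: [0.6744, -0.0653, 0.1511]
ee_rot: [[-0.0, 0.222, -0.975], [0.0, -0.975, -0.222], [-1.0, -0.0, 0.0]]
wrist_force: [-0.3, 0.8, -2.9]
gripper_width: 0.535
```

```bash
python3 st.py
```

```text
along-tip mm 6.331273242438074 lat 0.06170238314873199 z 0.1510914410161226 F e,lat,z 0.8103696651541372 -0.12879681006889865 -2.9211853079184436 M [-0.095 -0.046 -0.048] w 0.5352784383090411 t 12.4333
```

Emit:
{"fn": "play_rows", "kwargs": {"commands": [{"fingers": 0,"tx": 0,"ty": -0.0013,"tz": 0,"ax": 0,"ay": 0,"az": 0},{"fingers": 0,"tx": 0,"ty": -0.0026,"tz": 0,"ax": 0,"ay": 0,"az": 0},{"fingers": 0,"tx": 0,"ty": -0.0026,"tz": 0,"ax": 0,"ay": 0,"az": 0}]}}

```text
time_s: 12.68
tcp_pos: [0.674, -0.0638, 0.1511]
ee_rot: [[-0.0, 0.222, -0.975], [0.0, -0.975, -0.222], [-1.0, -0.0, -0.0]]
wrist_force: [-0.1, 0.3, -2.3]
gripper_width: 0.536
```

```bash
python3 st.py
```

```text
along-tip mm 7.908667262178445 lat 0.02679083765770281 z 0.15110934585467586 F e,lat,z 0.3307943259446956 -0.02192200260172092 -2.3109294156251736 M [-0.069 -0.04   0.015] w 0.5357357203470866 t 12.6833
```

Emit:
{"fn": "play_rows", "kwargs": {"commands": [{"fingers": 0,"tx": 0,"ty": -0.0013,"tz": 0,"ax": 0,"ay": 0,"az": 0},{"fingers": 0,"tx": 0,"ty": -0.0026,"tz": 0,"ax": 0,"ay": 0,"az": 0},{"fingers": 0,"tx": 0,"ty": -0.0026,"tz": 0,"ax": 0,"ay": 0,"az": 0}]}}

```text
time_s: 12.93
tcp_pos: [0.6735, -0.0618, 0.1511]
ee_rot: [[-0.0, 0.222, -0.975], [0.0, -0.975, -0.222], [-1.0, -0.0, 0.0]]
wrist_force: [0.9, -1.4, -3.0]
gripper_width: 0.53
```

```bash
python3 st.py
```

```text
along-tip mm 9.921716422168375 lat 0.02935363689280388 z 0.1510859944863611 F e,lat,z -1.5257158576825176 0.5942264689785315 -3.0385153657585624 M [-0.126 -0.007  0.01 ] w 0.5298595430610517 t 12.9333
```

Emit:
{"fn": "play_rows", "kwargs": {"commands": [{"fingers": 0,"tx": 0,"ty": -0.0013,"tz": 0,"ax": 0,"ay": 0,"az": 0},{"fingers": 0,"tx": 0,"ty": -0.0026,"tz": 0,"ax": 0,"ay": 0,"az": 0},{"fingers": 0,"tx": 0,"ty": -0.0026,"tz": 0,"ax": 0,"ay": 0,"az": 0}]}}

```text
time_s: 13.18
tcp_pos: [0.6731, -0.0599, 0.1511]
ee_rot: [[-0.0, 0.222, -0.975], [0.0, -0.975, -0.222], [-1.0, -0.0, 0.0]]
wrist_force: [0.2, 1.1, -3.1]
gripper_width: 0.533
```

```bash
python3 st.py
```

```text
along-tip mm 11.909159465672532 lat 0.021797570725711098 z 0.15110964452804437 F e,lat,z 0.9693661170547282 0.47362839588361433 -3.117981551089251 M [-0.105 -0.051 -0.014] w 0.5333810173650881 t 13.1833
```

Emit:
{"fn": "play_rows", "kwargs": {"commands": [{"fingers": 0,"tx": 0,"ty": -0.0013,"tz": 0,"ax": 0,"ay": 0,"az": 0},{"fingers": 0,"tx": 0,"ty": -0.002,"tz": 0,"ax": 0,"ay": 0,"az": 0},{"fingers": 0,"tx": 0,"ty": -0.002,"tz": 0,"ax": 0,"ay": 0,"az": 0}]}}

```text
time_s: 13.43
tcp_pos: [0.6729, -0.0591, 0.1511]
ee_rot: [[0.0, 0.222, -0.975], [-0.001, -0.975, -0.222], [-1.0, 0.001, 0.0]]
wrist_force: [1.0, -2.0, -3.7]
gripper_width: 0.53
```

```bash
python3 st.py
```

```text
along-tip mm 12.680734335427433 lat 0.010677868827018312 z 0.15112716034829857 F e,lat,z -2.1871389099410425 0.5659032284564751 -3.676542204358388 M [-0.819 -0.257 -0.006] w 0.5301116368525989 t 13.4333
```

Emit:
{"fn": "play_rows", "kwargs": {"commands": [{"fingers": 0,"tx": 0,"ty": -0.001,"tz": 0,"ax": 0,"ay": 0,"az": 0},{"fingers": 0,"tx": 0,"ty": -0.002,"tz": 0,"ax": 0,"ay": 0,"az": 0},{"fingers": 0,"tx": 0,"ty": -0.002,"tz": 0,"ax": 0,"ay": 0,"az": 0}]}}

```text
time_s: 13.68
tcp_pos: [0.6729, -0.0588, 0.1512]
ee_rot: [[0.001, 0.221, -0.975], [-0.002, -0.975, -0.221], [-1.0, 0.003, -0.0]]
wrist_force: [1.0, -6.9, -4.5]
gripper_width: 0.536
```

```bash
python3 st.py
```

```text
along-tip mm 12.994083837388052 lat 0.035918999651141176 z 0.15116818456965925 F e,lat,z -6.919266437902905 -0.512620425208766 -4.4761491398006 M [-2.146 -0.649  0.004] w 0.5356523324244276 t 13.6833
```

It has bottomed, with the force rising from 2 to 7 N at 13.0 mm, close to the predicted 11.5 mm plus tip error. I'll release slowly while keeping a light push on the rear plate.

Emit:
{"fn": "play_rows", "kwargs": {"commands": [{"fingers": -0.05,"tx": 0,"ty": 0,"tz": 0,"ax": 0,"ay": 0,"az": 0},{"fingers": -0.08,"tx": 0,"ty": -0.0003,"tz": 0,"ax": 0,"ay": 0,"az": 0},{"fingers": -0.1,"tx": 0,"ty": -0.0008,"tz": 0,"ax": 0,"ay": 0,"az": 0},{"fingers": -0.12,"tx": 0,"ty": -0.0013,"tz": 0,"ax": 0,"ay": 0,"az": 0}]}}

```text
time_s: 14.02
tcp_pos: [0.6727, -0.0579, 0.1512]
ee_rot: [[0.001, 0.221, -0.975], [-0.002, -0.975, -0.221], [-1.0, 0.002, -0.0]]
wrist_force: [3.2, -7.9, -5.3]
gripper_width: 0.557
```

```bash
python3 st.py
```

```text
along-tip mm 13.887648166856454 lat 0.031157485694339754 z 0.15118185776164728 F e,lat,z -8.4071523903961 1.3309079754491502 -5.286340908999242 M [-2.281 -0.709  0.004] w 0.5568644817046774 t 14.0167
```

Emit:
{"fn": "play_rows", "kwargs": {"commands": [{"fingers": -0.14,"tx": 0.0003,"ty": -0.0004,"tz": 0,"ax": 0,"ay": 0,"az": 0},{"fingers": -0.16,"tx": 0.0006,"ty": -0.0008,"tz": 0,"ax": 0,"ay": 0,"az": 0},{"fingers": -0.18,"tx": 0.0006,"ty": -0.0013,"tz": 0,"ax": 0,"ay": 0,"az": 0},{"fingers": -0.2,"tx": 0.0006,"ty": -0.0018,"tz": 0,"ax": 0,"ay": 0,"az": 0}]}}

```text
time_s: 14.35
tcp_pos: [0.6723, -0.0564, 0.1511]
ee_rot: [[0.001, 0.221, -0.975], [-0.002, -0.975, -0.221], [-1.0, 0.002, -0.0]]
wrist_force: [2.4, -5.8, -4.1]
gripper_width: 0.597
```

```bash
python3 st.py
```

```text
along-tip mm 15.505414855877037 lat 0.08093963567725902 z 0.1511180077670427 F e,lat,z -6.226888483978622 1.0513052060570067 -4.110088577182369 M [-1.902 -0.464 -0.002] w 0.5971699469154412 t 14.35
```

Emit:
{"fn": "play_rows", "kwargs": {"commands": [{"fingers": -0.22,"tx": 0.0004,"ty": 0,"tz": 0,"ax": 0,"ay": 0,"az": 0},{"fingers": -0.25,"tx": 0.0007,"ty": 0,"tz": 0,"ax": 0,"ay": 0,"az": 0},{"fingers": -0.3,"tx": 0.001,"ty": 0,"tz": 0,"ax": 0,"ay": 0,"az": 0},{"fingers": -0.4,"tx": 0.001,"ty": 0.001,"tz": 0,"ax": 0,"ay": 0,"az": 0},{"fingers": -0.5,"tx": 0.001,"ty": 0.0015,"tz": 0,"ax": 0,"ay": 0,"az": 0}]}}

```text
time_s: 14.77
tcp_pos: [0.6725, -0.0552, 0.1503]
ee_rot: [[0.001, 0.222, -0.975], [0.001, -0.975, -0.222], [-1.0, -0.001, -0.001]]
wrist_force: [-0.6, -0.2, -0.1]
gripper_width: 0.707
```

Emit:
{"fn": "play_rows", "kwargs": {"commands": [{"fingers": -0.6,"tx": 0,"ty": 0,"tz": 0,"ax": 0,"ay": 0,"az": 0},{"fingers": -0.6,"tx": 0,"ty": 0,"tz": 0,"ax": 0,"ay": 0,"az": 0},{"fingers": -0.6,"tx": 0,"ty": 0,"tz": 0,"ax": 0,"ay": 0,"az": 0}]}}

```text
time_s: 15.02
tcp_pos: [0.6723, -0.0556, 0.1499]
ee_rot: [[0.0, 0.222, -0.975], [0.0, -0.975, -0.222], [-1.0, -0.0, -0.0]]
wrist_force: [0.7, -0.1, -0.5]
gripper_width: 0.79
```

```bash
python3 st.py;  python3 - <<'E'
from station import r,viewer
import cv2,numpy as np,pickle
s=r.sense();w=viewer.capture("wrist")
c=viewer.capture("scene")
pickle.dump((s,w,c),open("w5.pkl","wb"))
a=cv2.resize(w["image"][190:410,150:410,::-1],(520,440),interpolation=cv2.INTER_CUBIC)
b=cv2.resize(c["image"][190:300,245:325,::-1],(320,440),interpolation=cv2.INTER_CUBIC)
cv2.imwrite("pics/w5.png",cv2.resize(np.hstack([a,b]),(800,420)))
E
```

```text
along-tip mm 16.27207319568024 lat 0.16479736496217892 z 0.14994720663146424 F e,lat,z -0.25706605081588946 0.6987852829794597 -0.500787359178656 M [-0.044  0.008  0.004] w 0.7901592187817519 t 15.0167
```

View pics/w5.png

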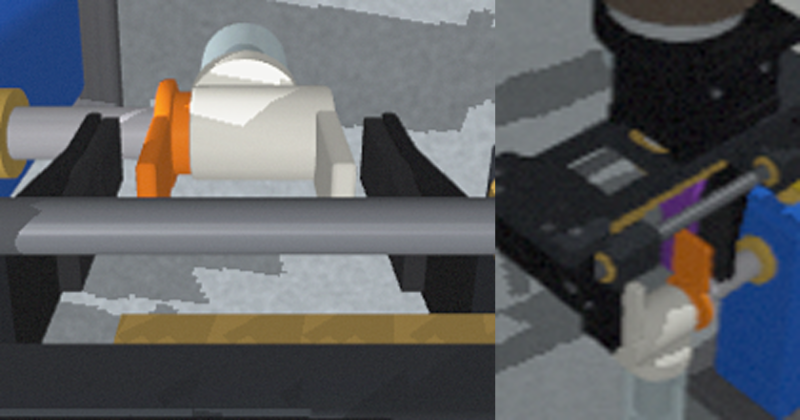

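The strainer hangs on the blue tube with the fingers clear. I'll lift straight up and measure the collet gap.

Emit:
{"fn": "play_rows", "kwargs": {"commands": [{"fingers": -0.6,"tx": -0.02,"ty": 0,"tz": 0,"ax": 0,"ay": 0,"az": 0},{"fingers": -0.6,"tx": -0.06,"ty": 0,"tz": 0,"ax": 0,"ay": 0,"az": 0},{"fingers": -0.6,"tx": -0.11,"ty": 0,"tz": 0,"ax": 0,"ay": 0,"az": 0},{"fingers": -0.6,"tx": -0.15,"ty": 0,"tz": 0,"ax": 0,"ay": 0,"az": 0},{"fingers": -0.6,"tx": -0.175,"ty": 0,"tz": 0,"ax": 0,"ay": 0,"az": 0}]}}

```text
time_s: 15.53
tcp_pos: [0.6733, -0.0561, 0.2858]
ee_rot: [[0.006, 0.222, -0.975], [-0.0, -0.975, -0.222], [-1.0, 0.002, -0.006]]
wrist_force: [1.5, -0.6, 0.5]
gripper_width: 0.798
```

Emit:
{"fn": "play_rows", "kwargs": {"commands": [{"fingers": -0.6,"tx": 0,"ty": 0,"tz": 0,"ax": 0,"ay": 0,"az": 0},{"fingers": -0.6,"tx": 0,"ty": 0,"tz": 0,"ax": 0,"ay": 0,"az": 0},{"fingers": -0.6,"tx": 0,"ty": 0,"tz": 0,"ax": 0,"ay": 0,"az": 0},{"fingers": -0.6,"tx": 0,"ty": 0,"tz": 0,"ax": 0,"ay": 0,"az": 0}]}}

```text
time_s: 15.87
tcp_pos: [0.6715, -0.0559, 0.2793]
ee_rot: [[-0.003, 0.221, -0.975], [-0.0, -0.975, -0.221], [-1.0, -0.001, 0.003]]
wrist_force: [0.4, -1.0, -0.8]
gripper_width: 0.804
```

Run:
```python
from station import r,viewer
from h import *
import cv2,numpy as np,pickle
s=r.sense();w=viewer.capture("wrist");t=viewer.capture("top")
pickle.dump((s,w,t),open("w6.pkl","wb"));T=(np.array(s["tcp_pos"]),np.array(s["ee_rot"]));print(T[0],s["wrist_force"])
uv=proj(w,[[.6723,-.0556,.15]],T)[0];print(uv)
u,v=uv.astype(int);u0,v0=u-68,v-38
a=cv2.resize(w["image"][v0:v0+65,u0:u0+135,::-1],None,fx=5.9,fy=5.9,interpolation=cv2.INTER_CUBIC);print(u0,v0)
cv2.imwrite("pics/w6.png",a)
D=pickle.load(open("d0.pkl","rb"))["top"]
d=np.abs(t["image"].astype(int)-D["image"]).sum(2)
for n,(x,y) in dict(rack=(415,206),flask=(141,233),beaker=(131,176),purple=(252,203),big=(213,287)).items(): print(n,d[y-18:y+18,x-18:x+18].mean())
```

```text
[ 0.67149562 -0.05587325  0.27928214] [ 0.36268052 -0.9648487  -0.76542159]
[275.64560397 209.27556307]
207 171
rack 19.68287037037037
flask 19.327932098765434
beaker 21.809413580246915
purple 73.21913580246914
big 192.31635802469137
```

View pics/w6.png

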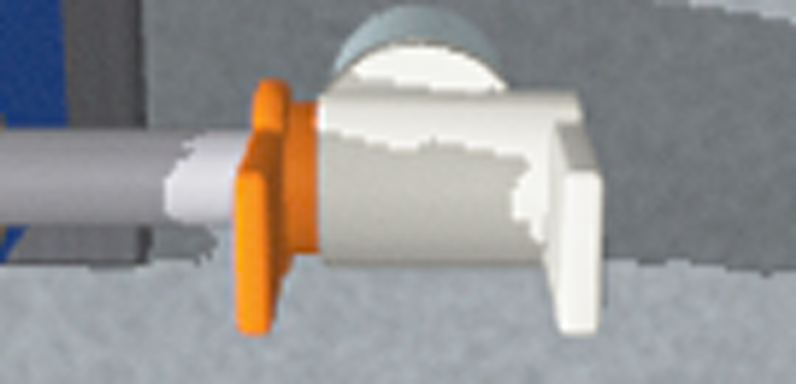

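The collet span is 364 px against about 366 expected for sprung out (it would be about 345 if stuck), so it is locked. A last check of the bystanders in the scene camera, and then I'll hand in.

Run:
```python
from station import r,viewer,job,spotter
import cv2,numpy as np,pickle
c=viewer.capture("scene");D=pickle.load(open("d0.pkl","rb"))["scene"]
cv2.imwrite("pics/fin.png",np.hstack([cv2.resize(x["image"][140:290,230:330,::-1],(400,600),interpolation=cv2.INTER_CUBIC) for x in (D,c)]))
for n in ["strainer","flask","beaker","rack"]: print(n,[(np.round(q["uv"]).tolist(),round(q["score"],2)) for q in spotter.find_in(n,c)[:4]])
```

```text
strainer [([296.0, 235.0], 0.96), ([286.0, 277.0], 0.67), ([282.0, 200.0], 0.63)]
flask [([374.0, 204.0], 0.65)]
beaker [([414.0, 222.0], 0.74)]
rack []
```

View pics/fin.png

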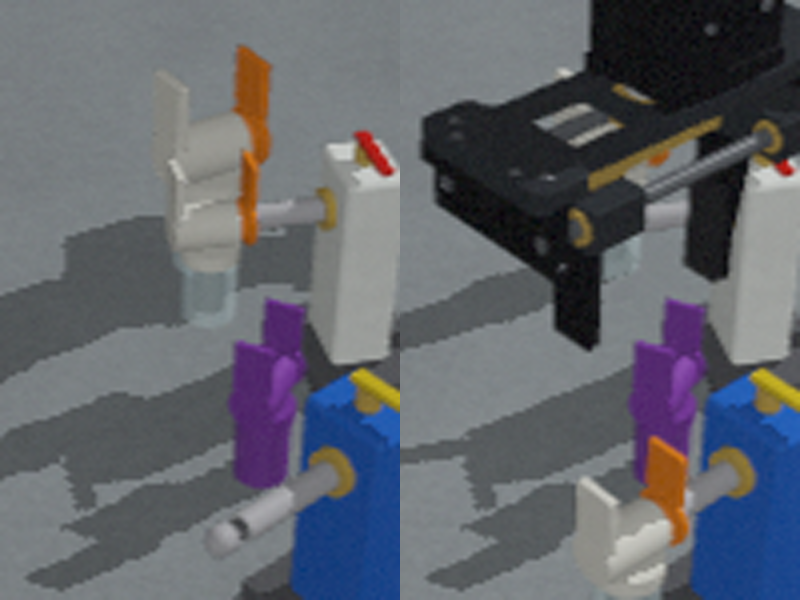

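```bash
python3 -c "
from station import r,job
print(job.finish_job()); s=r.sense(); print(s['time_s'],s['wrist_force'])"
```

```text
the job is handed in; nothing more can be done
None
the job is handed in; nothing more can be done
```

The small strainer is now on the blue flushing stand, pushed fully home with its bowl hanging down and the gripper clear. I handed the job in at about 16 s. The hand-in reports no verdict.

- **Taking it off:** I squeezed the collet in slowly, giving way to the force. The sideways force on the strainer stayed under about 6 N in my readings between moves. It came off the white stand with about 1 N along the tube.
- **Putting it on:** On the blue tube it went in with almost no resistance until the bore bottom met the tip. There I pressed with about 7 to 8 N. I then opened the fingers slowly with a light push on the rear plate, so the collet could spring out.
- **Collet locked:** The plates measure about 364 px apart from above, against about 366 expected for sprung out and about 345 if the collet had stuck part-way. The wrist force was near zero once the fingers were clear.
- **Bystanders:** The flask and beaker were found within 3 px of where they started, and the purple strainer looks unmoved. The rack was not found in the last scene picture. The top view showed no notable change there, and the arm never went near it. In the last pictures the gripper mostly hid the big strainer, but the part I could see was in its old place.

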